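# Show a cast crayon bar to the inspection camera

## Robot

A 6-joint arm with a two-finger parallel gripper is mounted at the origin on the work surface. World frame = base frame: x ahead of the robot, y to its left, z up, the work surface at z = 0. Lengths are in m, angles in degrees, forces in N, time in s.
With the tool pointing down it reaches from about 0.35 to 0.875 m from the base axis. Payload 4.2 kg.
Tool frame: the origin (TCP) lies on the centre line of the jaws, within the pads' length; the fingertips stand 8 mm ahead of it and the grasp point (between the pads) lies 11 mm behind it; z points along the fingers, y is the direction in which the jaws open and shut (so a half turn about z gives the same grasp; the last joint's range is limited). The gripper opens to 87 mm and grips with 3 to 60 N. Pads are 19 mm wide; open, the fingers measure 117 mm over their backs; the gripper's body (75 mm by 190 mm) begins 51 mm behind the grasp point.
Start: joints at [82.999, 22.042, 0.453, 0, -68.411, -14.817], TCP at [0.232, 0.58, 0.204] pointing down, gripper open.
Joint ranges: [-179.83, 179.83], [-69.29, 118.12], [-61.27, 80.66], [-181.25, 117.63], [-171.15, -9.14], [-177.46, 177.46]. Speed limits (degrees/s): [159.86, 159.86, 180, 180, 180, 180].

## Interface

Orientations are given as a 3x3 rotation matrix whose columns are the frame's x, y, z axes.
In Python, from station import sense, capture, finish_job, recognise gives the robot as it stands.
- The arm moves only by the tool apply_moves, never from a script. Its argument "plan" is a list that holds one entry, the list of rows, each a list of 7 numbers: the opening in per cent of the stroke, from 0 (shut) to 100 (fully open), then the shift along the world's x, y, z in units of 25 mm (1.0 is 25 mm), then the turn, a rotation vector about the world's x, y, z in rad. A call has 1 to 12 rows; each row shifts and turns the pose as measured when the row begins; what a row does not reach is not made up. A row lasts 1/12 s, in which the tool goes at most 41.7 mm and 7.16 degrees, less where a joint would pass 70% of its speed; a pose out of reach is approached as far as the arm can. A call is refused whole if a number of a shift passes 1 or a number of a turn 0.125, either way. A call with a gripper value outside its range is refused whole. The fingers move at their own pace and stop on an object; the grip force is fixed at half the most. Time passes only in rows, so rows that do not move let the fingers close. It gives the time, the measured TCP pose, the force and the opening at its end, in the units of the state.
- sense(): the state, without advancing time (a new reading comes with each control period).
- capture(name): name is "side" or "top"; returns a dict with "pixels" (420x560x3 uint8, red, green, blue), "depth" (420x560 float32, m along the optical axis (not along the pixel's ray), 0 where there is no reading), "mtx" (3x3 intrinsics, pixels), "R" (3x3) and "t" (3): a world point X has camera coordinates R X + t. Camera axes: x right, y down, z forward; pixel columns grow to the right and rows downward; lengths in m; the calibration is good to about 2 mm. A picture is of the moment at which its call begins.
- finish_job(): hands the job in, once; it reports no verdict.
Trained networks look in a picture, given as the dict that the camera call returned (one of the last four; its "shot" number tells which), for a name from the list of things; names that differ only in an ending like _2 or _b are one class to them, and where a whole thing is asked for, a point or a joint stands for the part that bears it (a point fixed in the world has none). Each returns a list of dicts, best first, with "score" (0 to 1); they miss things now and then, are a little off and sometimes report something else, mostly with a low value. They report only what shows in the picture. A call takes as long as a camera call. They do not tell look-alikes from the thing itself.
- recognise(label, picture): "at" ([x, y, z] in m, in the coordinates of the camera as it stood for that picture, good to about 4 mm: the middle of the surface that is visible of it).
The state is a dict: "time_s": time; "joints": joint angles; "joint_velocities": joint speeds; "effort": joint torques, N m; "tcp_pos": TCP position; "ee_rot": TCP orientation; "wrist_force": force on the tool from outside, world axes, zero at the start; "moment": the same for the moment, N m; "gripper_width": opening from 0.0 (shut) to 1.0 (fully open).
Only numpy, scipy, OpenCV 4.12 (cv2) and the standard library are available. Lean on these libraries where they do the work, as an engineer would, in place of code of your own. Each camera call takes 0.05 s, during which the arm holds its last target.

## Task

Lift the blue wax crayon bar out of the open mould and hold it up to the inspection camera: centred in front of the lens with its underside (the moulded face that was down in the cavity) 12 cm from the glass and square to the lens, its long side level, running across the view. Finish while still holding it there, still, in the gripper alone; do not touch the camera or its stand, and leave the other bars, the cup and the scraper where they are.

Things in the scene. Friction and masses are not known exactly. Their poses are not given: they have to be found in the camera images.
- bar_blue: Blue cast wax crayon bar with light blue streaks, a block 110 x 26 x 40 mm with slightly rounded edges, about 0.1 kg. Origin: centre of its underside (the moulded face). x along its 110 mm length, y along its 26 mm width, z up out of its top. It is the same either way round. It stands in one of the mould's three cavities, and which one varies; its upper 24 mm stand free above the mould's top. Grip it across its 26 mm width, near the middle of its length.
- bar_red: Red wax bar of the same size and frame, in another cavity. Leave it.
- bar_yellow: Yellow wax bar of the same size and frame, in another cavity. Leave it.
- mould: Open half of an aluminium mould, fixed to the table at a place and yaw that vary: a plate 150 x 222 x 30 mm with three cavities side by side, 72 mm apart along its y, each 114 x 30 mm (2 mm clearance all round a bar) and 16 mm deep, long side along its x. Origin: centre of its underside, z up; cavity floors at z = 14 mm, top face at 30 mm.
- camera_stand: Inspection camera's stand, fixed at a place and yaw that vary: dark steel base plate 120 x 90 x 12 mm and an upright steel pillar 172 mm tall and 16 mm thick, 60 mm behind the origin. Origin: on the table straight below the lens; the camera looks to -x, upwards. The clamp on the pillar holds the camera at a height that varies.
- camera_head: Grey camera head, 40 x 46 mm and 45 mm deep, with a black round 32 mm lens barrel. Origin: centre of the lens glass, 85 to 135 mm above the table. z is the viewing axis, out of the lens: always 30 degrees from vertical, leaning towards the stand's -x (roughly towards the robot). y is level and runs across the view. Firmly clamped.
- view_point (a point): The empty point in the air on the viewing axis 120 mm in front of the lens glass, where the centre of the bar's underside belongs. Axes as camera_head: the bar's z along this z, the bar's x along this y, either way round.
- stub_cup: White plastic cup of crayon stubs, 76 mm across, 75 mm tall, origin under its centre. Leave it.
- scraper: Flat scraper with a handle, lying on the table in front of the robot, 0.28 m long with a 65 mm wide blade, its length along its x, origin at mid-length. Leave it.
Not all that is in view belongs to the job. Of the things like the bar_blue, leave any that is pink or turquoise; of the rest the smaller one is meant.

How it is judged (in metres and radians):
On the way:
1. the blue bar is in the fingers, lifted clear of the mould (contact force between the fingers and bar_blue above 0.5 N and z of bar_blue in the frame of mould above 0.045 m and contact force between bar_blue and mould below 0.1 N), for 0.2 s.
At the end, for the whole second after the job is handed in: Blue bar held still in the fingers alone; centre of its underside within 18 mm of the view point 120 mm before the lens, top away from the lens, face square to the viewing axis and length level across the view within 0.17 rad each; other bars, cup and scraper within 30 mm of their starts (contact force between the fingers and bar_blue above 0.5 N and distance between bar_blue and view_point below 0.018 m and angle between the z axis of bar_blue and the z axis of camera_head, either way round below 0.17 rad and angle between the x axis of bar_blue and the y axis of camera_head, either way round below 0.17 rad and angle between bar_blue's own z axis and vertical below 1 rad and height (world z) of bar_blue above 0.13 m and linear speed of bar_blue below 0.02 m/s and angular speed of bar_blue below 0.15 rad/s and contact force between bar_blue and camera_stand below 0.1 N and contact force between bar_blue and mould below 0.1 N and distance of each of bar_red, bar_yellow, stub_cup, scraper from where it was at the start of the episode below 0.03 m); the arm keeps its last pose, push and grip.
It fails at once if the camera or its stand is touched (contact force between any of the arm, the fingers, bar_blue and camera_stand above 1 N).
It fails at once if the bar red is displaced by more than 30 mm (distance of bar_red from where it was at the start of the episode above 0.03 m).
It fails at once if the bar yellow is displaced by more than 30 mm (distance of bar_yellow from where it was at the start of the episode above 0.03 m).
It fails at once if the stub cup is displaced by more than 30 mm (distance of stub_cup from where it was at the start of the episode above 0.03 m).
It fails at once if the scraper is displaced by more than 30 mm (distance of scraper from where it was at the start of the episode above 0.03 m).
It also fails if it takes over 32 s, if anything falls off the work surface, if the arm or the gripper's body presses on something with over 40 N, if the wrist force passes 120 N, or if a joint passes its speed limit or range.

## Working session

There is one attempt and no reset: what is moved stays moved. The work goes in short steps, Python scripts to look and compute and a tool call to move; the robot and the scene stay as the last step left them, time stands still between calls to the robot, and variables do not carry over. Pictures are saved under pics/ and viewed, and the job is handed in when it is done.

Besides the shell and the picture viewer there is one more tool, called after ">>>" by a JSON object that holds its "method" and its "body", one argument or row to a line. apply_moves: Moves the arm, as the interface text tells. Its arguments: {"type":"object","properties":{"plan":{"type":"array","items":{"type":"array","items":{"type":"array","items":{"type":"number"}}}}},"required":["plan"]}

```bash
ls; mkdir -p pics
python3 - <<'E'
from station import sense, capture, recognise
import cv2, pickle, numpy as np
s=sense(); print(s)
for n in ["side","top"]:
    c=capture(n); pickle.dump(c,open(f"{n}0.pkl","wb"))
    cv2.imwrite(f"pics/{n}0.png",c["pixels"][:,:,::-1])
    print(n,c["mtx"].tolist(),c["shot"])
    for l in ["bar_blue","bar_red","bar_yellow","mould","camera_stand","camera_head","stub_cup","scraper"]:
        for r in recognise(l,c)[:4]:
            p=np.array(r["at"]); w=c["R"].T@(p-c["t"]); uv=c["mtx"]@p; print(l,round(r["score"],2),w.round(4),(uv[:2]/uv[2]).round())
E
```

```text
pics
{'time_s': 0.0, 'joints': array([ 8.29989607e+01,  2.20915770e+01,  3.78469902e-01, -3.11001043e-02,
       -6.84112785e+01, -1.48176210e+01]), 'joint_velocities': array([-0.0623427 , -0.00011659,  0.05310508,  0.01405848,  0.06176036,
       -0.06104885]), 'effort': array([ 7.68640984e-05, -3.90670681e+01,  1.87405014e+01,  4.21979919e+00,
        1.09639275e-02, -1.93924525e-04]), 'tcp_pos': array([0.23201525, 0.57962883, 0.20283665]), 'ee_rot': array([[ 9.28290404e-01, -3.71855267e-01, -7.65561569e-04],
       [-3.71856049e-01, -9.28288047e-01, -2.09318077e-03],
       [ 6.76986394e-05,  2.22775832e-03, -9.99997516e-01]]), 'wrist_force': array([ 0.64907272, -0.58572164,  0.97269435]), 'moment': array([0.00959936, 0.0001471 , 0.03771592]), 'gripper_width': 0.9985203763346068}
side [[426.465524226339, 0.0, 273.9535756818775], [0.0, 426.465524226339, 210.9729046724589], [0.0, 0.0, 1.0]] 1
bar_blue 0.83 [0.7265 0.2666 0.0315] [331. 171.]
bar_blue 0.81 [0.6058 0.4323 0.0466] [286. 138.]
bar_blue 0.62 [0.2896 0.1929 0.0541] [195. 199.]
bar_red 0.72 [0.5075 0.1196 0.0504] [270. 210.
[... 473 characters left out ...]
0.697  -0.1988  0.1111] [364. 285.]
top [[499.2341486360227, 0.0, 271.6963586670354], [0.0, 499.2341486360227, 211.60302823667078], [0.0, 0.0, 1.0]] 2
bar_blue 0.95 [0.2908 0.2067 0.0567] [231. 290.]
bar_blue 0.94 [0.6066 0.4426 0.0555] [151. 184.]
bar_blue 0.92 [0.54   0.2686 0.0525] [210. 205.]
bar_blue 0.92 [0.7251 0.2723 0.0431] [209. 144.]
bar_yellow 0.61 [0.5234 0.1964 0.0544] [234. 210.]
mould 0.63 [0.5214 0.1921 0.0301] [236. 211.]
camera_stand 0.7 [ 0.6836 -0.1792  0.0122] [358. 156.]
camera_head 0.7 [ 0.6952 -0.1855  0.1141] [365. 145.]
stub_cup 0.57 [0.7152 0.0694 0.0493] [276. 145.]
scraper 0.92 [ 0.2848 -0.1687  0.0031] [359. 288.]
scraper 0.63 [0.5244 0.1924 0.0276] [236. 210.]
```

Run:
```python
import cv2
for n in ["side","top"]:
    i=cv2.imread(f"pics/{n}0.png"); cv2.imwrite(f"pics/{n}0z.png",cv2.resize(i[80:350 if n=='top' else 380,100:460],(800,600),interpolation=cv2.INTER_CUBIC))
```

```text
(no output)
```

View pics/side0.png

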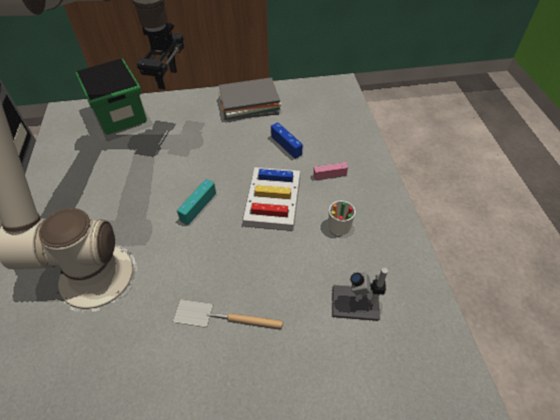

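View pics/top0z.png

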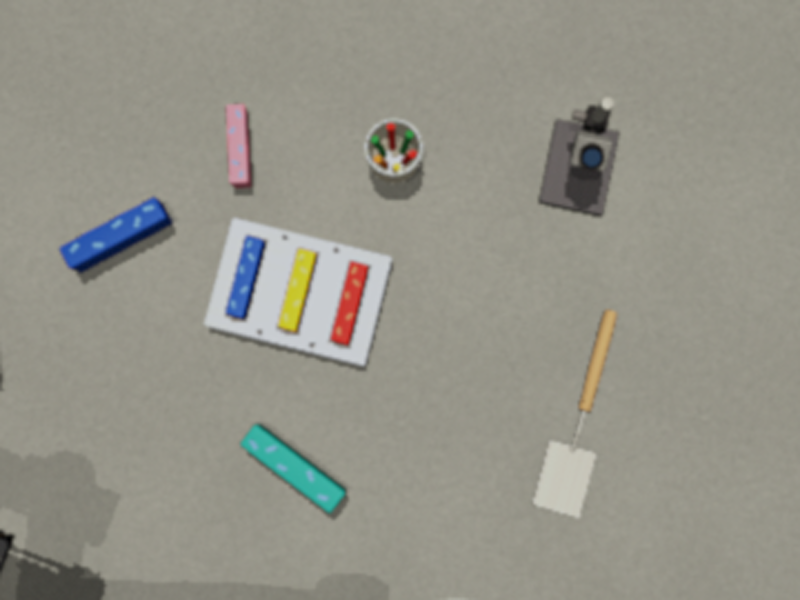

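View pics/side0z.png

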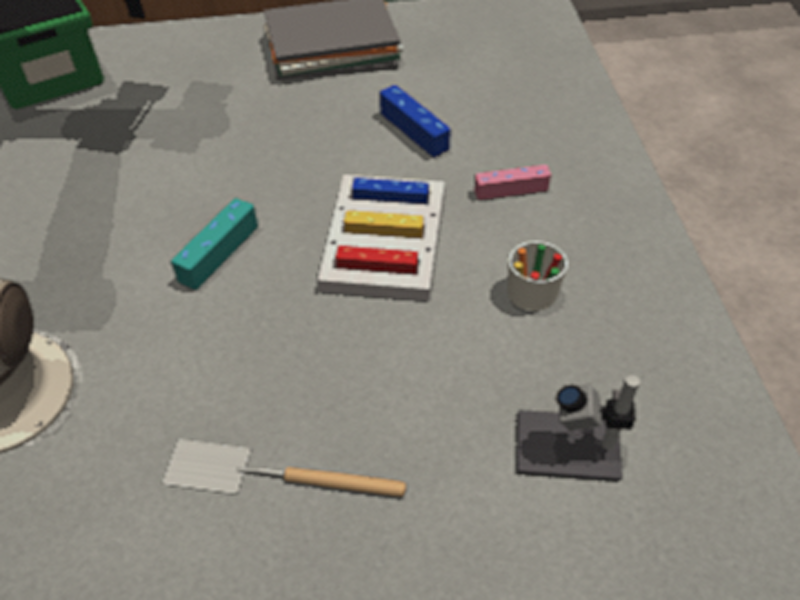

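The top picture shows the blue bar standing in the mould's left cavity (full-frame pixel about 210,205), with the larger blue bar at 151,184 outside it as the look-alike. The camera stand is at about 360,150. Next I'll measure these with depth.

```bash
cat > h.py <<'E'
import numpy as np, cv2, pickle
def cloud(c):
    d=c["depth"]; v,u=np.mgrid[:d.shape[0],:d.shape[1]]
    K=c["mtx"]; P=np.stack([(u-K[0,2])*d/K[0,0],(v-K[1,2])*d/K[1,1],d],-1)
    W=(P-c["t"])@c["R"]; W[d==0]=np.nan
    return W
def proj(c,X):
    p=np.asarray(X)@c["R"].T+c["t"]; q=p@c["mtx"].T; return q[...,:2]/q[...,2:]
def rect(pts):
    (cx,cy),(w,h),a=cv2.minAreaRect(pts.astype(np.float32)); 
    if w<h: w,h,a=h,w,a+90
    return (round(cx,4),round(cy,4)),(round(w,4),round(h,4)),round((a+90)%180-90,2)
E
python3 - <<'E'
from h import *
for n in ["top","side"]:
    c=pickle.load(open(n+"0.pkl","rb")); W=cloud(c); hsv=cv2.cvtColor(c["pixels"],cv2.COLOR_RGB2HSV)
    x,y,z=W[...,0],W[...,1],W[...,2]
    box=(abs(x-.523)<.14)&(abs(y-.196)<.16)
    print(n,"campos",(-c["R"].T@c["t"]).round(3), "table z",np.nanmedian(z[(abs(x-.45)<.03)&(abs(y+.05)<.05)]))
    H,S=hsv[...,0],hsv[...,1]
    for nm,m in dict(blue=(H>105)&(H<130)&(S>110),yellow=(H>18)&(H<35)&(S>110),red=((H<8)|(H>172))&(S>130)).items():
        m=m&box&(z>.046)&(z<.062); m&= (abs(x-.54)<.07)&(y<.33)
        p=W[m]; print(nm,m.sum(),p.mean(0).round(4),np.median(p[:,2]).round(4),rect(p[:,:2]))
    m=box&(z>.022)&(z<.036)&(S<60); p=W[m]; print("mould top",m.sum(),np.median(p[:,2]),rect(p[:,:2]))
    m=(abs(x-.69)<.12)&(abs(y+.19)<.1)&(z>.006)&(z<.02); p=W[m]; print("base",m.sum(),rect(p[:,:2]),np.median(p[:,2]))
    m=(abs(x-.69)<.14)&(abs(y+.19)<.1)&(z>.04); p=W[m]; print("head",m.sum(),p.min(0),p.max(0))
    vv,uu=np.where(m)
    crop=c["pixels"][vv.min()-25:vv.max()+25,uu.min()-25:uu.max()+25]; print(vv.min()-25,uu.min()-25,crop.shape)
    cv2.imwrite(f"pics/{n}_headz.png",cv2.resize(crop[:,:,::-1],None,fx=6,fy=6,interpolation=cv2.INTER_NEAREST))
E
```

```text
top campos [0.364 0.064 1.512] table z 0.0005634888793143642
blue 276 [0.5403 0.2683 0.0541] 0.0543 ((0.5418, 0.2684), (0.1073, 0.0242), -15.15)
yellow 288 [0.5223 0.1991 0.0545] 0.0545 ((0.5226, 0.199), (0.1082, 0.0241), -15.9)
red 221 [0.5113 0.1276 0.0543] 0.0543 ((0.5116, 0.1276), (0.0898, 0.0236), -15.74)
mould top 2441 0.03055348209513466 ((0.5242, 0.2009), (0.223, 0.1504), 74.74)
base 1008 ((0.6898, -0.1895), (0.2381, 0.1977), 0.23) 0.011453649362019832
head 447 [ 0.66269815 -0.21317252  0.05685724] [ 0.74900725 -0.1617023   0.17657768]
99 331 (82, 69, 3)
side campos [ 0.425 -0.678  1.024] table z 2.6655682592732962e-05
blue 210 [0.5449 0.2641 0.0529] 0.0533 ((0.5445, 0.2664), (0.1062, 0.0272), -16.29)
yellow 227 [0.5265 0.1953 0.0533] 0.0536 ((0.5254, 0.1978), (0.1061, 0.0263), -14.91)
red 217 [0.5136 0.1244 0.053 ] 0.0537 ((0.5126, 0.1263), (0.094, 0.0257), -15.21)
mould top 1409 0.02986983029181162 ((0.5242, 0.2), (0.2283, 0.1507), 74.74)
base 1245 ((0.676, -0.1973), (0.1487, 0.145), -22.56) 0.012266816725459748
head 741 [ 0.66264856 -0.21465348  0.04022573] [ 0.74925008 -0.16473007  0.17550925]
242 325 (82, 87, 3)
```

View pics/top_headz.png

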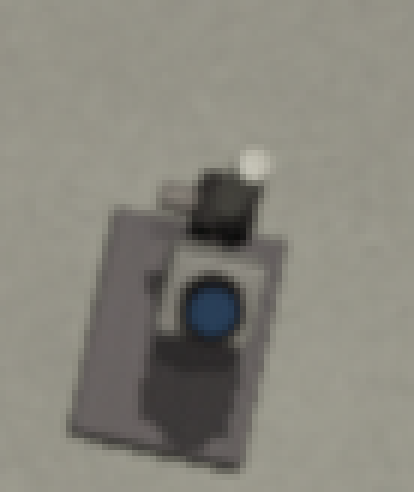

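View pics/side_headz.png

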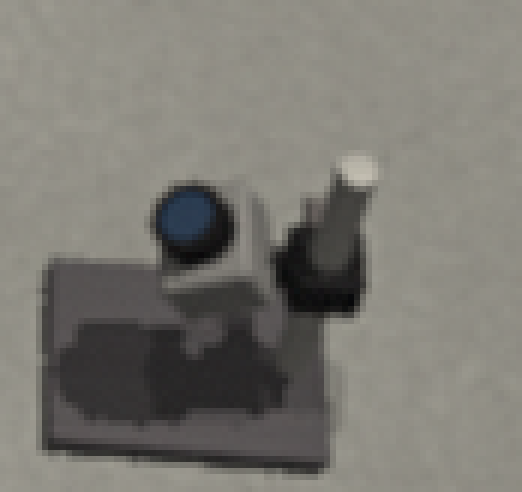

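Run:
```python
from h import *
for n in ["top","side"]:
    c=pickle.load(open(n+"0.pkl","rb")); W=cloud(c); hsv=cv2.cvtColor(c["pixels"],cv2.COLOR_RGB2HSV)
    x,y,z=W[...,0],W[...,1],W[...,2]
    base=((abs(x-.69)<.13)&(abs(y+.19)<.11)&(z>.004)&(z<.025)).astype(np.uint8)
    k,l,st,ce=cv2.connectedComponentsWithStats(cv2.morphologyEx(base,cv2.MORPH_OPEN,np.ones((3,3),np.uint8)))
    i=1+np.argmax(st[1:,4]); p=W[l==i]; print("base",rect(p[:,:2]), st[i])
    m=(abs(x-.69)<.14)&(abs(y+.19)<.1)&(z>.04)
    V=hsv[...,2]
    for v,u in zip(*np.where(m)):
        if v%2==0 and u%2==0: print(v,u,W[v,u].round(3),c["pixels"][v,u])
```

```text
base ((0.6894, -0.1869), (0.1213, 0.0911), -12.97) [343 134  33  42 775]
124 372 [ 0.739 -0.196  0.17 ] [181 179 166]
124 374 [ 0.739 -0.201  0.17 ] [178 176 163]
126 370 [ 0.735 -0.191  0.166] [146 145 134]
126 372 [ 0.735 -0.196  0.166] [197 195 183]
126 374 [ 0.732 -0.2    0.175] [191 188 176]
128 364 [ 0.747 -0.185  0.102] [108 106  97]
128 366 [ 0.745 -0.19   0.108] [58 56 52]
128 368 [ 0.737 -0.191  0.136] [78 76 69]
128 370 [ 0.729 -0.19   0.168] [90 89 81]
128 372 [ 0.728 -0.195  0.171] [171 170 157]
128 374 [ 0.727 -0.2    0.172] [165 163 151]
130 358 [ 0.742 -0.168  0.102] [125 120 111]
130 360 [ 0.742 -0.174  0.1  ] [127 121 113]
130 362 [ 0.741 -0.179  0.103] [125 120 112]
130 364 [ 0.74  -0.184  0.106] [58 56 52]
130 366 [ 0.741 -0.191  0.103] [52 49 47]
130 368 [ 0.73  -0.189  0.144] [65 63 58]
130 370 [ 0.727 -0.193  0.153] [65 64 57]
130 372 [ 0.726 -0.198  0.156] [68 66 61]
130 374 [ 0.74  -0.213  0.105] [92 90 83]
132 358 [ 0.737 -0.169  0.095] [107 102  95]
132 360 [ 0.736 -0.173  0.102] [117 112 104]
132 362 [ 0.736 -0.179  0.101] [120 113 106]
132 364 [ 0.735 -0.
[... 11273 characters left out ...]
26 -0.21   0.091] [17 18 17]
292 378 [ 0.731 -0.211  0.091] [15 15 15]
292 380 [ 0.735 -0.212  0.093] [14 16 15]
292 382 [ 0.739 -0.213  0.094] [12 12 11]
292 384 [ 0.745 -0.213  0.091] [43 43 40]
294 356 [ 0.677 -0.206  0.088] [56 55 52]
294 358 [ 0.682 -0.207  0.088] [60 60 58]
294 372 [ 0.726 -0.195  0.054] [75 72 72]
294 374 [ 0.73  -0.198  0.059] [52 50 48]
294 376 [ 0.732 -0.203  0.068] [56 55 52]
294 378 [ 0.736 -0.205  0.069] [43 42 39]
296 372 [ 0.725 -0.199  0.051] [75 71 70]
296 374 [ 0.728 -0.203  0.057] [66 65 62]
296 376 [ 0.733 -0.205  0.059] [70 69 65]
296 378 [ 0.741 -0.201  0.05 ] [89 88 83]
298 374 [ 0.73  -0.203  0.046] [69 67 63]
298 376 [ 0.734 -0.205  0.049] [67 66 62]
```

Run:
```python
from h import *
rays=[]
for n in ["top","side"]:
    c=pickle.load(open(n+"0.pkl","rb")); W=cloud(c); im=c["pixels"].astype(float)
    x,y,z=W[...,0],W[...,1],W[...,2]
    near=(abs(x-.68)<.03)&(abs(y+.185)<.03)&(z>.1)
    w=np.clip((im[...,2]-im[...,0]-5)/40,0,1)*near
    v,u=np.mgrid[:420,:560]; uc=np.array([(w*u).sum(),(w*v).sum()])/w.sum()
    m=w>.5; print(n,uc,m.sum(),np.median(W[m],0),W[m].mean(0))
    uu,s,vt=np.linalg.svd(W[m]-W[m].mean(0)); print("normal",vt[2]*np.sign(vt[2,2]),s)
    K=c["mtx"]; d=c["R"].T@np.array([(uc[0]-K[0,2])/K[0,0],(uc[1]-K[1,2])/K[1,1],1]); rays.append((-c["R"].T@c["t"],d/np.linalg.norm(d)))
A=sum(np.eye(3)-np.outer(d,d) for o,d in rays); b=sum((np.eye(3)-np.outer(d,d))@o for o,d in rays)
p=np.linalg.solve(A,b); print("tri",p,[np.linalg.norm(np.cross(p-o,d)) for o,d in rays])
```

```text
top [365.97822706 150.5619492 ] 47 [ 0.67459886 -0.18373597  0.1285287 ] [ 0.67467402 -0.18365066  0.12888258]
normal [-0.60089016  0.03845212  0.7984062 ] [0.04061633 0.03587177 0.023981  ]
side [355.59421146 277.4737153 ] 50 [ 0.67674224 -0.1852216   0.13066142] [ 0.67629577 -0.18471735  0.1301327 ]
normal [-0.48035497  0.19116062  0.85598874] [0.03947249 0.03618738 0.00959323]
tri [ 0.67578303 -0.1838388   0.12845385] [np.float64(0.0009473492260178882), np.float64(0.0009473492260178079)]
```

Lens glass is at about (0.6755, -0.184, 0.129) and the stand yaw is -13°, so the view point is about (0.617, -0.1705, 0.233). The mould yaw is -15.3° and the blue bar is at about (0.5425, 0.269). The first move goes above the bar with the jaws part-closed so the yellow bar stays clear.

>>> {"method": "apply_moves", "body": {
  "plan": [
    [[55,1,-1,0,0,0,0.02],[55,1,-1,0,0,0,0.02],[55,1,-1,0,0,0,0.02],[55,1,-1,0,0,0,0.02],[55,1,-1,0,0,0,0.02],[55,1,-1,0,0,0,0.01],[55,1,-1,0,0,0,0],[55,1,-1,0,0,0,0],[55,1,-1,0,0,0,0],[55,1,-1,0,0,0,0],[55,1,-1,0,0,0,0],[55,1,-1,0,0,0,0]]
  ]
}}

```text
time_s: 1.9
tcp_pos: [0.5384, 0.2713, 0.2049]
ee_rot: [[0.969, -0.247, 0.003], [-0.247, -0.969, 0.004], [0.001, -0.005, -1.0]]
wrist_force: [0.1, 1.4, -0.8]
gripper_width: 0.552
```

>>> {"method": "apply_moves", "body": {
  "plan": [
    [[55,0.16,-0.09,-1,0,0,-0.017],[55,0,0,-1,0,0,0],[55,0,0,-1,0,0,0],[55,0,0,-1,0,0,0],[55,0,0,-1,0,0,0],[55,0,0,0,0,0,0]]
  ]
}}

```text
time_s: 2.4
tcp_pos: [0.5502, 0.2616, 0.0786]
ee_rot: [[0.961, -0.278, 0.011], [-0.278, -0.961, 0.008], [0.009, -0.011, -1.0]]
wrist_force: [-0.8, -1.5, -0.9]
gripper_width: 0.554
```

```bash
cat > look.py <<'E'
import sys
from station import *
from h import *
tag=sys.argv[1]
s=sense(); print(s["time_s"],s["tcp_pos"].round(4),s["ee_rot"].round(3).tolist(),s["gripper_width"],s["joints"].round(1))
for n in ["side","top"]:
    c=capture(n); pickle.dump(c,open(f"{n}{tag}.pkl","wb"))
    u,v=proj(c,s["tcp_pos"]).astype(int); u=np.clip(u,70,489);v=np.clip(v,53,366)
    cv2.imwrite(f"pics/{n}{tag}.png",cv2.resize(c["pixels"][v-52:v+53,u-70:u+70,::-1],(760,570),interpolation=cv2.INTER_CUBIC)); print(n,u,v)
E
python3 look.py 1
```

```text
2.4 [0.5502 0.2616 0.0786] [[0.961, -0.278, 0.011], [-0.278, -0.961, 0.008], [0.009, -0.011, -1.0]] 0.5535693828640744 [ 40.7  26.6 -11.9   0.1 -50.7  33.2]
side 277 167
top 210 200
```

>>> {"method": "apply_moves", "body": {
  "plan": [
    [[55,-0.3,0.3,0,-0.008,0.011,0.013],[55,0,0,0,0,0,0],[55,0,0,0,0,0,0]]
  ]
}}

```text
time_s: 2.75
tcp_pos: [0.5481, 0.2744, 0.0893]
ee_rot: [[0.965, -0.26, 0.015], [-0.26, -0.965, 0.009], [0.012, -0.013, -1.0]]
wrist_force: [0.2, -0.2, 1.0]
gripper_width: 0.547
```

```bash
python3 look.py 2
```

```text
2.75 [0.5481 0.2744 0.0893] [[0.965, -0.26, 0.015], [-0.26, -0.965, 0.009], [0.012, -0.013, -1.0]] 0.5471194831587791 [ 41.8  26.1 -10.9   0.2 -52.   33. ]
side 275 162
top 205 200
```

View pics/side2.png

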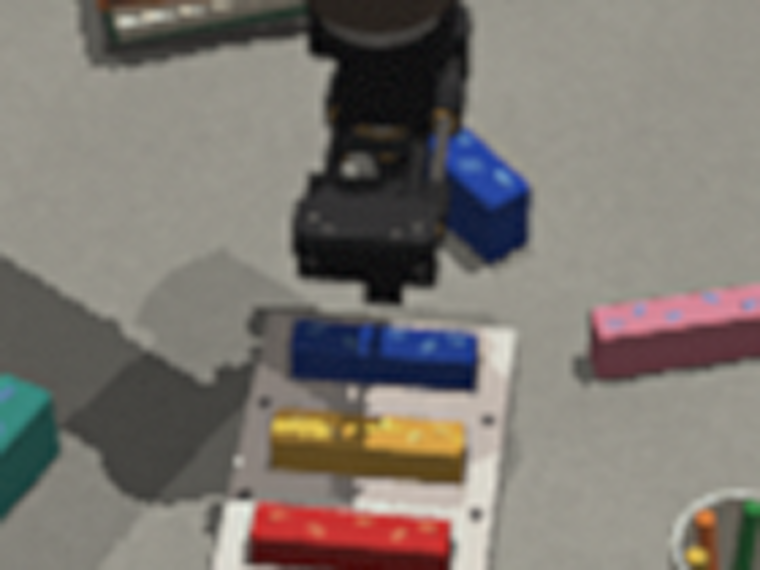

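View pics/top2.png

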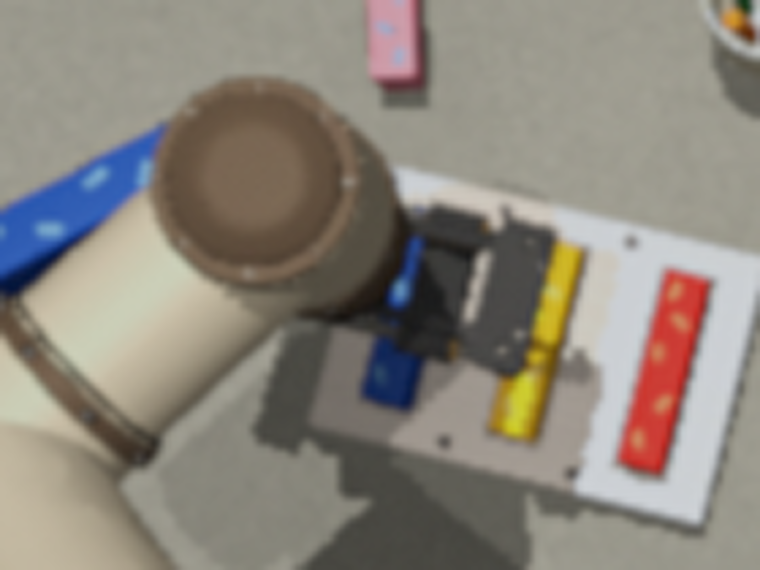

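The gripper stands over the blue bar with the near finger between the blue and yellow bars. The pose drifted after the stop, so I'll let it settle and check.

>>> {"method": "apply_moves", "body": {
  "plan": [
    [[55,0,0,0,0,0,0],[55,0,0,0,0,0,0]]
  ]
}}

```text
time_s: 3.02
tcp_pos: [0.5484, 0.2748, 0.0906]
ee_rot: [[0.965, -0.26, 0.017], [-0.26, -0.965, 0.011], [0.014, -0.015, -1.0]]
wrist_force: [-0.7, 0.1, 0.5]
gripper_width: 0.551
```

>>> {"method": "apply_moves", "body": {
  "plan": [
    [[55,0,0,0,0,0,0],[55,0,0,0,0,0,0]]
  ]
}}

```text
time_s: 3.18
tcp_pos: [0.5486, 0.2748, 0.0913]
ee_rot: [[0.965, -0.26, 0.018], [-0.26, -0.965, 0.012], [0.014, -0.016, -1.0]]
wrist_force: [0.3, -0.1, 0.6]
gripper_width: 0.548
```

>>> {"method": "apply_moves", "body": {
  "plan": [
    [[55,-0.25,-0.23,-0.2,-0.013,0.02,-0.003],[55,0,0,0,0,0,0],[55,0,0,0,0,0,0]]
  ]
}}

```text
time_s: 3.43
tcp_pos: [0.5416, 0.2682, 0.0858]
ee_rot: [[0.965, -0.264, -0.004], [-0.264, -0.965, -0.003], [-0.003, 0.004, -1.0]]
wrist_force: [0.5, 2.0, 0.0]
gripper_width: 0.549
```

>>> {"method": "apply_moves", "body": {
  "plan": [
    [[55,0.02,0.02,-0.4,0,0,0],[55,0,0,-0.4,0,0,0],[55,0,0,-0.4,0,0,0],[55,0,0,-0.3,0,0,0],[55,0,0,0,0,0,0],[55,0,0,0,0,0,0]]
  ]
}}

```text
time_s: 3.93
tcp_pos: [0.5411, 0.2676, 0.0421]
ee_rot: [[0.964, -0.264, -0.008], [-0.265, -0.964, -0.005], [-0.006, 0.007, -1.0]]
wrist_force: [0.1, -0.2, -0.2]
gripper_width: 0.55
```

>>> {"method": "apply_moves", "body": {
  "plan": [
    [[55,0.05,0.05,-0.06,0.005,-0.008,0],[30,0,0,-0.01,0,0,0],[0,0,0,-0.01,0,0,0],[0,0,0,-0.01,0,0,0],[0,0,0,-0.01,0,0,0],[0,0,0,-0.01,0,0,0],[0,0,0,-0.01,0,0,0]]
  ]
}}

```text
time_s: 4.52
tcp_pos: [0.5433, 0.2697, 0.04]
ee_rot: [[0.965, -0.264, 0.003], [-0.264, -0.965, 0.002], [0.003, -0.002, -1.0]]
wrist_force: [-0.2, 0.4, -0.3]
gripper_width: 0.178
```

>>> {"method": "apply_moves", "body": {
  "plan": [
    [[0,0,0,-0.01,0,0,0],[0,0,0,-0.01,0,0,0],[0,0,0,-0.01,0,0,0],[0,0,0,-0.01,0,0,0]]
  ]
}}

```text
time_s: 4.85
tcp_pos: [0.5436, 0.2699, 0.0394]
ee_rot: [[0.965, -0.264, 0.004], [-0.264, -0.965, 0.002], [0.004, -0.003, -1.0]]
wrist_force: [-0.9, -0.4, -0.3]
gripper_width: 0.012
```

```bash
python3 look.py 3
```

```text
4.85 [0.5436 0.2699 0.0394] [[0.965, -0.264, 0.004], [-0.264, -0.965, 0.002], [0.004, -0.003, -1.0]] 0.012351146763039646 [ 41.7  29.3 -14.    0.1 -46.5  32.9]
side 274 174
top 209 204
```

View pics/side3.png

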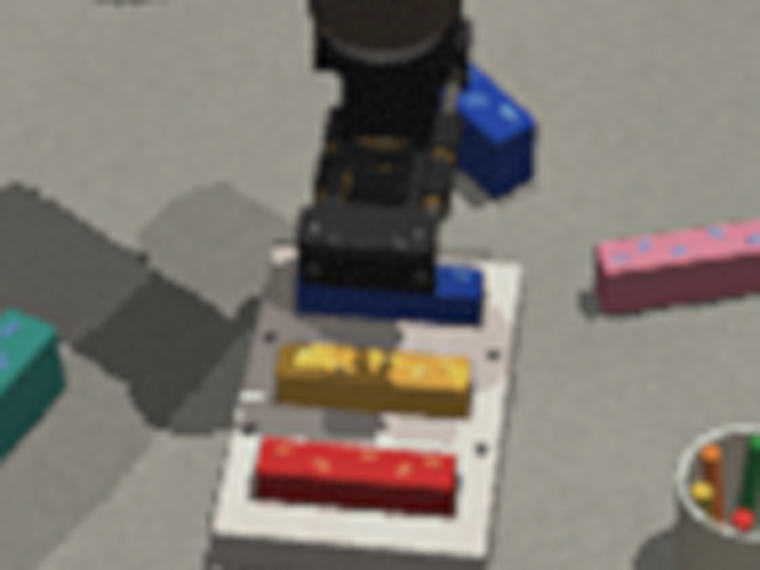

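View pics/top3.png

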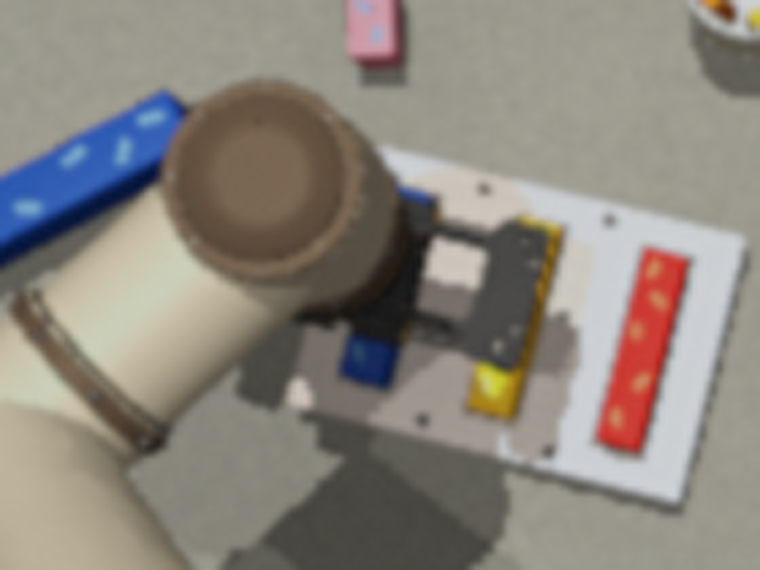

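Run:
```python
from h import *
for t in "23":
    c=pickle.load(open(f"side{t}.pkl","rb")); W=cloud(c); im=c["pixels"]
    x,y,z=W[...,0],W[...,1],W[...,2]
    u0=279 if 0 else 276
    print(t)
    for v in range(150,190):
        print(v," | ".join(f"{W[v,u][0]:.3f} {W[v,u][1]:.3f} {W[v,u][2]:.3f} {im[v,u].tolist()}" for u in (268,274,278,284)))
    hsv=cv2.cvtColor(im,cv2.COLOR_RGB2HSV); m=(hsv[...,0]>105)&(hsv[...,0]<130)&(hsv[...,1]>110)&(abs(x-.54)<.08)&(y>.23)&(y<.3)&(z>.01)&(z<.07)
    print("blue",W[m].min(0),W[m].max(0))
```

```text
2
150 0.517 0.193 0.220 [51, 50, 51] | 0.533 0.191 0.220 [52, 50, 52] | 0.544 0.190 0.219 [52, 50, 51] | 0.560 0.185 0.222 [51, 51, 51]
151 0.516 0.190 0.219 [50, 50, 50] | 0.533 0.188 0.219 [52, 51, 52] | 0.544 0.187 0.218 [51, 49, 50] | 0.560 0.184 0.219 [53, 51, 52]
152 0.516 0.186 0.219 [53, 53, 54] | 0.532 0.183 0.220 [51, 50, 50] | 0.543 0.180 0.221 [66, 64, 63] | 0.559 0.178 0.220 [50, 49, 49]
153 0.516 0.185 0.217 [45, 44, 44] | 0.532 0.180 0.219 [43, 42, 43] | 0.542 0.176 0.221 [66, 64, 63] | 0.559 0.175 0.219 [45, 44, 45]
154 0.516 0.186 0.213 [22, 23, 23] | 0.531 0.180 0.216 [32, 32, 32] | 0.542 0.177 0.217 [39, 38, 39] | 0.558 0.173 0.218 [30, 31, 33]
155 0.515 0.184 0.211 [21, 20, 22] | 0.531 0.180 0.212 [22, 23, 23] | 0.543 0.179 0.211 [24, 24, 22] | 0.559 0.176 0.212 [24, 24, 24]
156 0.515 0.186 0.205 [17, 14, 15] | 0.532 0.181 0.207 [21, 22, 24] | 0.542 0.177 0.209 [18, 18, 20] | 0.559 0.179 0.204 [29, 29, 27]
157 0.516 0.193 0.194 [18, 20, 20] | 0.532 0.181 0.203 [16, 17, 16] | 0.543 0.181 0.202 [14, 17, 16] | 0.559 0.177 0.203 [25, 23, 25]
158 0.516 0.194 0.190 [15,
[... 9299 characters left out ...]
030 [182, 173, 167] | 0.567 0.226 0.035 [196, 185, 178]
186 0.515 0.212 0.054 [185, 143, 72] | 0.533 0.210 0.054 [131, 107, 73] | 0.545 0.209 0.052 [193, 171, 145] | 0.567 0.226 0.031 [191, 180, 172]
187 0.514 0.209 0.053 [218, 170, 71] | 0.532 0.206 0.053 [172, 144, 66] | 0.545 0.204 0.053 [203, 159, 85] | 0.563 0.201 0.053 [201, 170, 127]
188 0.513 0.203 0.055 [198, 156, 66] | 0.531 0.198 0.057 [167, 142, 67] | 0.544 0.198 0.055 [216, 175, 72] | 0.562 0.197 0.053 [214, 166, 74]
189 0.513 0.199 0.055 [191, 149, 70] | 0.531 0.198 0.053 [127, 99, 45] | 0.543 0.194 0.055 [215, 174, 73] | 0.561 0.191 0.056 [212, 161, 68]
blue [0.49270568 0.24184636 0.02473991] [0.59826119 0.27372534 0.05740415]
```

The fingers read shut (0.012), and in both pictures they passed above the bar. Finger and body depths put the real gripper about 28 mm higher than the reported TCP. Nothing was touched, so I'll raise and reopen, then measure the offset in x, y and z.

>>> {"method": "apply_moves", "body": {
  "plan": [
    [[55,0,0,0.6,0,0,0],[55,0,0,0.6,0,0,0],[55,0,0,0.6,0,0,0],[55,0,0,0,0,0,0],[55,0,0,0,0,0,0],[55,0,0,0,0,0,0]]
  ]
}}

```text
time_s: 5.45
tcp_pos: [0.5423, 0.269, 0.084]
ee_rot: [[0.964, -0.265, 0.001], [-0.265, -0.964, 0.0], [0.001, -0.0, -1.0]]
wrist_force: [0.2, 0.8, -0.5]
gripper_width: 0.376
```

```bash
python3 look.py 4
python3 - <<'E'
from station import sense
from h import *
s=sense(); T=s["tcp_pos"]; R=s["ee_rot"]; print(s["wrist_force"],s["effort"])
pts=[]
for n in ["side","top"]:
    c=pickle.load(open(f"{n}4.pkl","rb")); W=cloud(c); im=c["pixels"].astype(int)
    L=(W-T)@R   # tool coords
    dark=(im.max(-1)<75)&(W[...,2]>.075)&(np.abs(L[...,0])<.08)&(np.abs(L[...,1])<.13)&(L[...,2]>-.16)
    p=L[dark]; print(n,dark.sum(),np.nanmin(p,0),np.nanmax(p,0))
    vv,uu=np.where(dark)
    for lo in np.arange(-.16,.03,.01):
        q=p[(p[:,2]>=lo)&(p[:,2]<lo+.01)]
        if len(q)>3: print(round(lo,2),len(q),"x",np.percentile(q[:,0],[2,98]).round(3),"y",np.percentile(q[:,1],[2,98]).round(3))
E
```

```text
5.45 [0.5423 0.269  0.084 ] [[0.964, -0.265, 0.001], [-0.265, -0.964, 0.0], [0.001, -0.0, -1.0]] 0.3762605933998 [ 41.7  26.3 -11.5   0.  -52.2  32.9]
side 274 165
top 208 202
[-0.91743721 -0.22198317 -0.15602284] [ 1.18392383e-02 -4.03581369e+01  1.61879325e+01  3.59961636e+00
  8.76713055e-02  5.34257870e-04]
side 943 [-0.03362884 -0.09378019 -0.15994233] [ 0.0395176   0.09547235 -0.01918752]
-0.16 57 x [-0.016  0.027] y [-0.013  0.017]
-0.15 51 x [-0.022  0.027] y [-0.009  0.017]
-0.14 296 x [-0.029  0.037] y [-0.081  0.094]
-0.13 154 x [-0.03   0.038] y [-0.069  0.095]
-0.12 182 x [-0.032  0.039] y [-0.048  0.092]
-0.11 102 x [-0.031  0.039] y [-0.081  0.088]
-0.1 68 x [-0.03   0.038] y [-0.084  0.088]
-0.09 10 x [-0.027  0.027] y [-0.023  0.084]
-0.08 9 x [-0.008  0.01 ] y [-0.026 -0.021]
-0.03 12 x [-0.006  0.012] y [0.021 0.027]
top 527 [-0.03694492 -0.02883699 -0.14035297] [ 0.03528691  0.09293399 -0.09821155]
-0.14 210 x [-0.033  0.031] y [0.021 0.092]
-0.13 59 x [-0.034  0.03 ] y [0.02  0.091]
-0.12 198 x [-0.036  0.034] y [0.012 0.05 ]
-0.11 55 x [-0.036  0.019] y [-0.023  0.061]
```

View pics/side4.png

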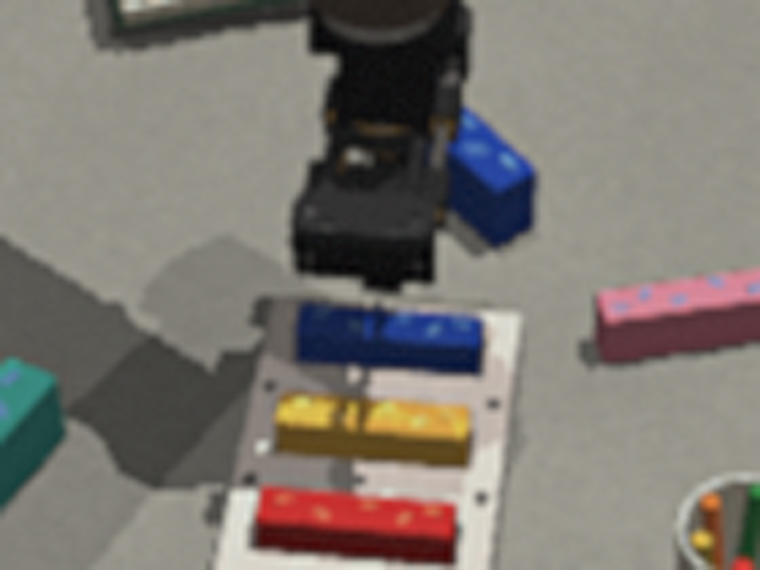

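Side picture 4: the fingertip shows at about tool z -0.019 where +0.008 was expected, so the real gripper is about 27 mm shorter than reported. Its x and y agree. I'll descend to a reported TCP z of about 0.015, stopping on the way to look.

>>> {"method": "apply_moves", "body": {
  "plan": [
    [[55,0,0,-0.4,0,0,0],[55,0,0,-0.4,0,0,0],[55,0,0,-0.4,0,0,0],[55,0,0,-0.4,0,0,0],[55,0,0,-0.2,0,0,0],[55,0,0,0,0,0,0],[55,0,0,0,0,0,0]]
  ]
}}

```text
time_s: 6.13
tcp_pos: [0.5389, 0.2664, 0.028]
ee_rot: [[0.964, -0.265, -0.008], [-0.265, -0.964, -0.007], [-0.006, 0.009, -1.0]]
wrist_force: [-0.4, 0.5, 0.9]
gripper_width: 0.551
```

```bash
python3 look.py 5
python3 - <<'E'
from station import sense
from h import *
s=sense(); T=s["tcp_pos"]; R=s["ee_rot"]; print(s["wrist_force"])
c=pickle.load(open("side5.pkl","rb")); W=cloud(c); im=c["pixels"].astype(int); L=(W-T)@R
dark=(im.max(-1)<60)&(im[...,2]-im[...,0]<12)&(W[...,2]>.02)&(np.abs(L[...,0])<.02)&(np.abs(L[...,1])<.06)&(L[...,2]>-.08)
print(dark.sum(),np.percentile(W[dark],[0,50,100],axis=0) if dark.any() else 0)
E
```

```text
6.1333 [0.5389 0.2664 0.028 ] [[0.964, -0.265, -0.008], [-0.265, -0.964, -0.007], [-0.006, 0.009, -1.0]] 0.5510861077781545 [ 41.7  30.1 -14.6  -0.  -46.   32.9]
side 273 178
top 211 206
[-1.00713225  0.16899642  0.18530375]
33 [[0.52439102 0.2317997  0.03147454]
 [0.54225435 0.25284349 0.06093571]
 [0.55794208 0.29863584 0.09911337]]
```

View pics/side5.png

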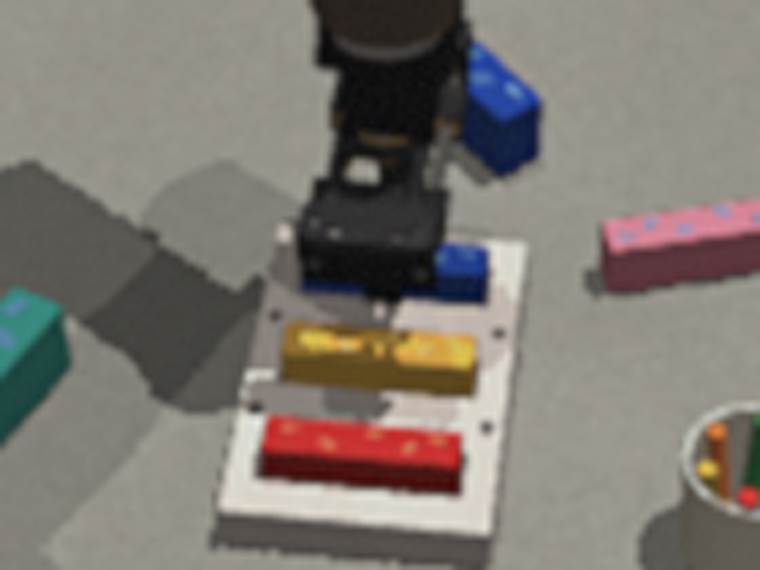

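The near finger now shows in front of the blue bar at crop pixel (380,310). It needs another 13 mm down plus a small centring correction.

>>> {"method": "apply_moves", "body": {
  "plan": [
    [[55,0.15,0.1,-0.25,0.007,-0.008,0],[55,0,0,-0.25,0,0,0],[55,0,0,0,0,0,0],[55,0,0,0,0,0,0]]
  ]
}}

```text
time_s: 6.57
tcp_pos: [0.5446, 0.2703, 0.0167]
ee_rot: [[0.964, -0.265, 0.005], [-0.265, -0.964, 0.004], [0.003, -0.005, -1.0]]
wrist_force: [-0.3, 0.2, 0.6]
gripper_width: 0.548
```

```bash
python3 look.py 6
python3 - <<'E'
from station import sense
from h import *
s=sense(); T=s["tcp_pos"]; R=s["ee_rot"]; print(s["wrist_force"])
c=pickle.load(open("side6.pkl","rb")); W=cloud(c); im=c["pixels"].astype(int); L=(W-T)@R
dark=(im.max(-1)<60)&(im[...,2]-im[...,0]<12)&(W[...,2]>.02)&(np.abs(L[...,0])<.02)&(L[...,1]>.02)&(L[...,1]<.06)&(L[...,2]>-.08)
print(dark.sum(),np.percentile(W[dark],[0,50,100],axis=0) if dark.any() else 0)
E
```

```text
6.5667 [0.5446 0.2703 0.0167] [[0.964, -0.265, 0.005], [-0.265, -0.964, 0.004], [0.003, -0.005, -1.0]] 0.547603911314706 [ 41.6  31.  -14.9   0.  -43.7  33. ]
side 275 179
top 210 204
[-0.26752598 -0.00998087 -0.40636667]
14 [[0.52761256 0.23578745 0.03669192]
 [0.53667135 0.23985513 0.04309758]
 [0.5467605  0.24266547 0.04956658]]
```

View pics/side6.png

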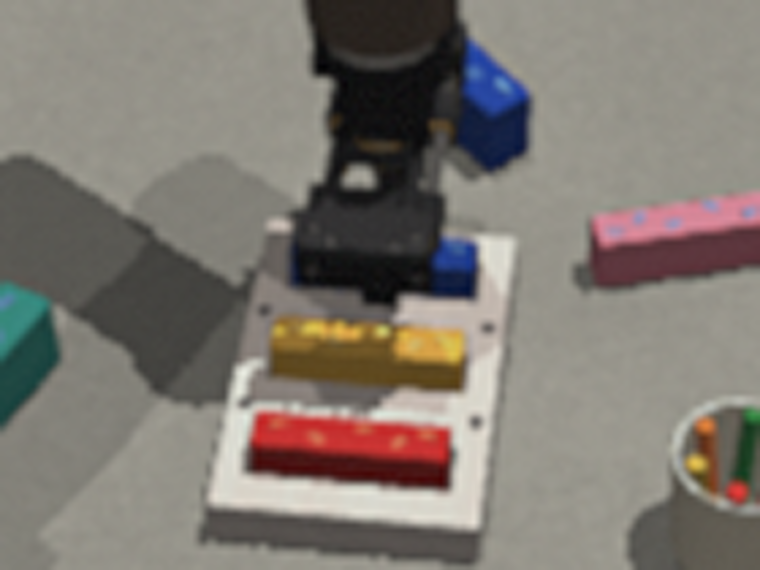

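Both fingers straddle the blue bar, and the near tip is at z about 0.035. Closing now.

>>> {"method": "apply_moves", "body": {
  "plan": [
    [[30,-0.04,-0.03,-0.02,0,0,0],[15,0,0,-0.01,0,0,0],[0,0,0,-0.01,0,0,0],[0,0,0,-0.01,0,0,0],[0,0,0,-0.01,0,0,0],[0,0,0,-0.01,0,0,0],[0,0,0,-0.01,0,0,0],[0,0,0,-0.01,0,0,0]]
  ]
}}

```text
time_s: 7.33
tcp_pos: [0.5437, 0.2696, 0.0162]
ee_rot: [[0.964, -0.265, 0.006], [-0.265, -0.964, 0.005], [0.004, -0.006, -1.0]]
wrist_force: [-1.5, -0.1, 2.8]
gripper_width: 0.295
```

The opening is 0.295, or 25.7 mm, so the fingers are on the bar. Now I lift.

>>> {"method": "apply_moves", "body": {
  "plan": [
    [[0,0,0,0.15,0,0,0],[0,0,0,0.3,0,0,0],[0,0,0,0.3,0,0,0],[0,0,0,0.4,0,0,0],[0,0,0,0.6,0,0,0],[0,0,0,0.8,0,0,0],[0,0,0,1,0,0,0],[0,0,0,1,0,0,0],[0,0,0,1,0,0,0],[0,0,0,1,0,0,0],[0,0,0,1,0,0,0],[0,0,0,0.5,0,0,0]]
  ]
}}

```text
time_s: 8.33
tcp_pos: [0.5392, 0.2662, 0.2296]
ee_rot: [[0.964, -0.266, 0.0], [-0.266, -0.964, 0.002], [-0.0, -0.002, -1.0]]
wrist_force: [-0.1, 0.2, 0.2]
gripper_width: 0.299
```

```bash
python3 look.py 7
```

```text
8.3333 [0.5392 0.2662 0.2296] [[0.964, -0.266, 0.0], [-0.266, -0.964, 0.002], [-0.0, -0.002, -1.0]] 0.29869290467992743 [ 41.7  18.8  -0.7  -0.1 -70.4  32.9]
side 272 129
top 201 197
```

View pics/side7.png

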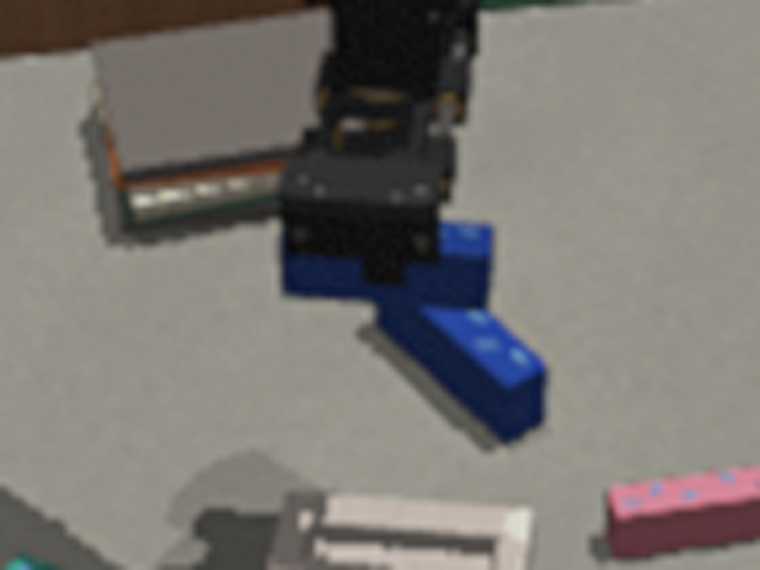

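The blue bar is held level and clear of the mould at crop (390,270); the other blue bar is behind it on the table. Now I carry it over to the camera side while turning it.

>>> {"method": "apply_moves", "body": {
  "plan": [
    [[0,0.1,-0.5,0.5,0,0,-0.06],[0,0.15,-0.9,0.4,0,0,-0.1],[0,0.15,-1,0.3,0,0,-0.12],[0,0.15,-1,0.2,0,0,-0.12],[0,0.15,-1,0.1,0,0,-0.12],[0,0.15,-1,0,0,0,-0.12],[0,0.15,-1,0,0,0,-0.12],[0,0.15,-1,0,0,0,-0.12],[0,0.15,-1,0,0,0,-0.12],[0,0.15,-1,0,0,0,-0.12],[0,0.15,-1,0,0,0,-0.12],[0,0.15,-1,0,0,0,-0.12]]
  ]
}}

```text
time_s: 9.43
tcp_pos: [0.5725, -0.0274, 0.2522]
ee_rot: [[-0.109, -0.994, -0.019], [-0.994, 0.109, 0.013], [-0.011, 0.02, -1.0]]
wrist_force: [-0.2, 0.2, -1.1]
gripper_width: 0.3
```

>>> {"method": "apply_moves", "body": {
  "plan": [
    [[0,0.1,-1,0.2,0,0,-0.06],[0,0.1,-1,0.2,0,0,-0.04],[0,0.1,-0.9,0.2,-0.02,-0.08,0],[0,0.1,-0.7,0.1,-0.022,-0.095,0],[0,0.1,-0.5,0,-0.022,-0.095,0],[0,0.1,-0.3,0,-0.022,-0.095,0],[0,0,-0.2,0,-0.022,-0.095,0],[0,0,0,0,0,0,0],[0,0,0,0,0,0,0]]
  ]
}}

```text
time_s: 10.18
tcp_pos: [0.5747, -0.1537, 0.2484]
ee_rot: [[-0.226, -0.884, 0.41], [-0.974, 0.206, -0.093], [-0.002, -0.42, -0.907]]
wrist_force: [1.0, -1.0, -0.2]
gripper_width: 0.297
```

```bash
cat > tgt.py <<'E'
from h import *
from scipy.spatial.transform import Rotation as Ro
L=np.array([.6755,-.184,.1290]); a=np.radians(-13.)
zc=np.array([-.5*np.cos(a),-.5*np.sin(a),np.cos(np.pi/6)]); yc=np.array([-np.sin(a),np.cos(a),0]); VP=L+.12*zc
Rt=np.stack([-yc,np.cross(-zc,-yc),-zc],1)
def report(s):
    print("rotvec to go",Ro.from_matrix(Rt@s["ee_rot"].T).as_rotvec().round(3)," VP",VP.round(4),"tcp-VP in mm",((s["tcp_pos"]-VP)*1000).round(1))
E
python3 look.py 8
python3 - <<'E'
from tgt import *
from station import sense
report(sense())
E
```

```text
10.1833 [ 0.5747 -0.1537  0.2484] [[-0.226, -0.884, 0.41], [-0.974, 0.206, -0.093], [-0.002, -0.42, -0.907]] 0.29722753458685447 [  4.3   4.9 -24.8  11.8 -37.1 -25.4]
side 314 243
top 363 178
rotvec to go [-0.024 -0.086  0.002]  VP [ 0.617  -0.1705  0.2329] tcp-VP in mm [-41.   17.1  16. ]
```

View pics/side8.png

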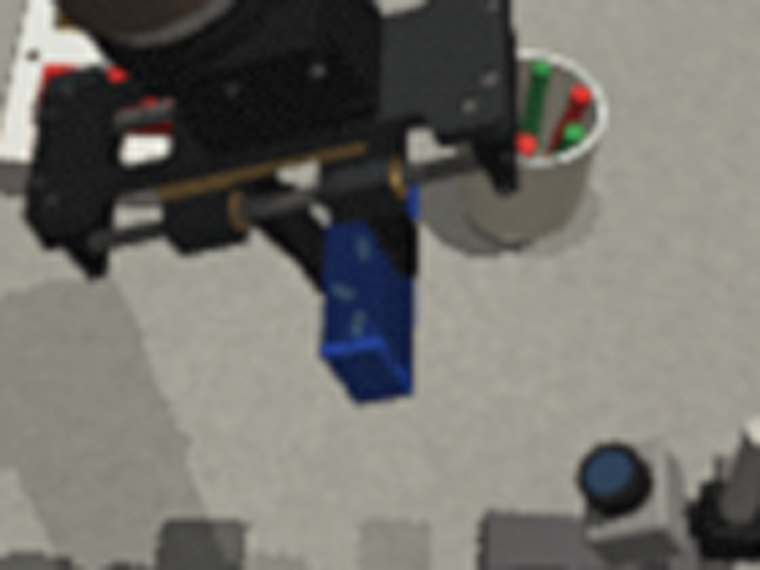

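View pics/top8.png

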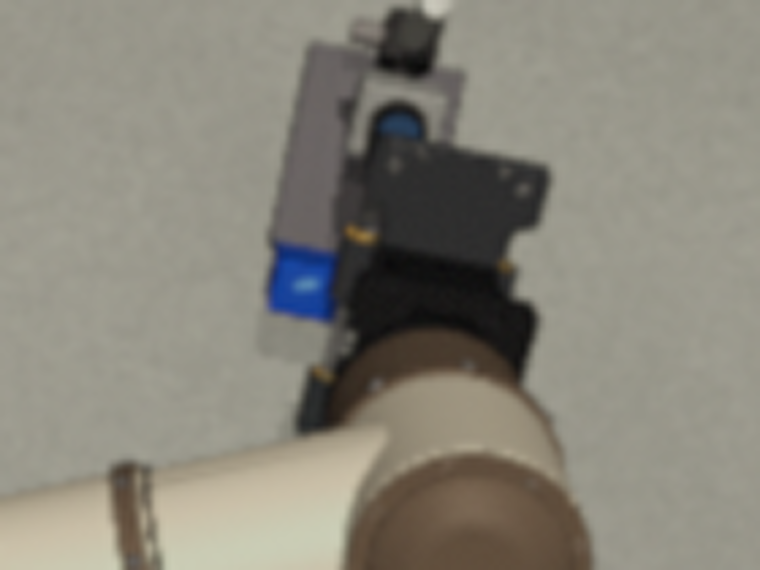

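The bar hangs across the view, tilted towards the lens. In the side picture its near end is at crop (370,370) and the lens at (610,475). Closing in, then measuring the bar itself.

>>> {"method": "apply_moves", "body": {
  "plan": [
    [[0,0.4,-0.2,-0.1,-0.012,-0.045,0],[0,0.4,-0.2,-0.2,-0.012,-0.045,0],[0,0.3,-0.1,-0.2,0,0,0],[0,0,0,0,0,0,0],[0,0,0,0,0,0,0],[0,0,0,0,0,0,0]]
  ]
}}

```text
time_s: 10.78
tcp_pos: [0.6137, -0.1652, 0.2403]
ee_rot: [[-0.226, -0.839, 0.495], [-0.974, 0.196, -0.113], [-0.002, -0.508, -0.861]]
wrist_force: [1.3, 0.4, -1.0]
gripper_width: 0.295
```

```bash
python3 look.py 9
python3 - <<'E'
from tgt import *
from station import sense
report(sense())
E
```

```text
10.7833 [ 0.6137 -0.1652  0.2403] [[-0.226, -0.839, 0.495], [-0.974, 0.196, -0.113], [-0.002, -0.508, -0.861]] 0.2951829743905479 [  3.    7.2 -27.7  18.1 -26.7 -30.3]
side 332 247
top 367 164
rotvec to go [0.    0.011 0.001]  VP [ 0.617  -0.1705  0.2329] tcp-VP in mm [-3.5  5.4  7.7]
```

View pics/side9.png

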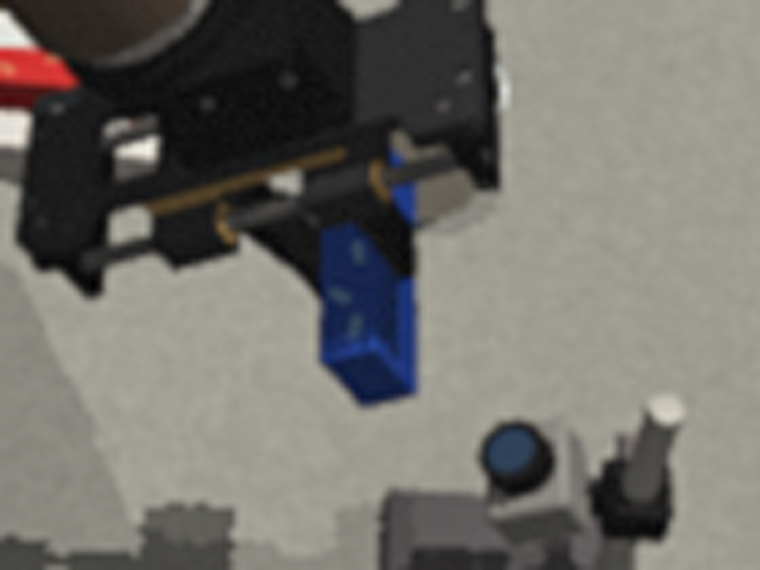

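```bash
cat > fit.py <<'E'
import sys
from tgt import *
from scipy.optimize import least_squares
def sdf(P):
    h=np.array([.055,.013,.02]); q=np.abs(P-[0,0,.02])-h
    return np.linalg.norm(np.maximum(q,0),axis=-1)+np.minimum(q.max(-1),0)
def fit(tag,guess,R0,verbose=True):
    pts=[];frames=[]
    for n in ["side","top"]:
        c=pickle.load(open(f"{n}{tag}.pkl","rb")); W=cloud(c); hsv=cv2.cvtColor(c["pixels"],cv2.COLOR_RGB2HSV)
        m=(hsv[...,0]>100)&(hsv[...,0]<128)&(hsv[...,1]>120)&(np.linalg.norm(W-guess,axis=-1)<.09)&(W[...,2]>.16)
        m=cv2.morphologyEx(m.astype(np.uint8),cv2.MORPH_OPEN,np.ones((2,2),np.uint8))>0
        pts.append(W[m]); print(n,m.sum())
    P=np.concatenate(pts)
    def f(p):
        R=Ro.from_rotvec(p[3:])*Ro.from_matrix(R0)
        return np.r_[sdf(R.inv().apply(P-p[:3]))/.002, p[3:]/.05]
    r=least_squares(f,np.r_[guess,0,0,0],loss="soft_l1",x_scale=np.r_[[.005]*3,[.05]*3])
    cov=np.linalg.inv(r.jac.T@r.jac)
    print("pos",r.x[:3].round(4),"rotvec",r.x[3:].round(3),"sd",np.sqrt(np.diag(cov)).round(4),"median res",np.median(sdf((Ro.from_rotvec(r.x[3:])*Ro.from_matrix(R0)).inv().apply(P-r.x[:3]))*1000))
    return r.x,P
if __name__=="__main__":
    from station import sense
    s=sense(); R=s["ee_rot"]
    R0=np.stack([-R[:,0],R[:,1]*1,-R[:,2]],1)   # bar x=-tool x, z=-tool z
    if np.linalg.det(R0)<0: R0[:,1]*=-1
    x,P=fit(sys.argv[1],s["tcp_pos"]-0.002*R0[:,2],R0)
    Rb=(Ro.from_rotvec(x[3:])*Ro.from_matrix(R0)).as_matrix()
    print("bar-VP mm world",((x[:3]-VP)*1000).round(1)," in cam axes (x,y,z)",(np.stack([np.cross(yc,zc),yc,zc])@(x[:3]-VP)*1000).round(1))
    print("ang z",np.arccos(abs(Rb[:,2]@zc)).round(3),"ang x",np.arccos(abs(Rb[:,0]@yc)).round(3))
    print("bar-tcp in tool",(R.T@(x[:3]-s["tcp_pos"])*1000).round(1)); report(s)
E
python3 fit.py 9
```

```text
side 456
top 143Traceback (most recent call last):
  File "fit.py", line 27, in <module>
    x,P=fit(sys.argv[1],s["tcp_pos"]-0.002*R0[:,2],R0)
        ~~~^^^^^^^^^^^^^^^^^^^^^^^^^^^^^^^^^^^^^^^^^^^
  File "fit.py", line 18, in fit
    r=least_squares(f,np.r_[guess,0,0,0],loss="soft_l1",x_scale=np.r_[[.005]*3,[.05]*3])
    return func(*args, **kwargs)
    raise ValueError("Residuals are not finite in the initial point.")
ValueError: Residuals are not finite in the initial point.
```

```bash
sed -i 's/pts.append(W\[m\])/q=W[m]; pts.append(q[np.isfinite(q).all(1)\&(np.linalg.norm(q-guess,axis=-1)<.1)])/' fit.py; python3 fit.py 9
```

```text
side 456
top 143
pos [ 0.6162 -0.1628  0.2386] rotvec [0.01  0.003 0.006] sd [0.0003 0.0003 0.0002 0.005  0.0124 0.0046] median res -0.07127275794434167
bar-VP mm world [-0.8  7.7  5.6]  in cam axes (x,y,z) [0.6 7.3 6.1]
ang z 0.013 ang x 0.012
bar-tcp in tool [-2.8 -0.8  2.8]
rotvec to go [0.    0.011 0.001]  VP [ 0.617  -0.1705  0.2329] tcp-VP in mm [-3.5  5.4  7.7]
```

The box fit puts the bar 9.6 mm from the view point and square to within 0.013 rad. One fine correction follows.

>>> {"method": "apply_moves", "body": {
  "plan": [
    [[0,0.03,-0.3,-0.22,0,0.008,0],[0,0,0,-0.02,0,0,0],[0,0,0,-0.01,0,0,0],[0,0,0,-0.01,0,0,0]]
  ]
}}

```text
time_s: 11.22
tcp_pos: [0.6153, -0.1721, 0.2362]
ee_rot: [[-0.226, -0.841, 0.491], [-0.974, 0.196, -0.113], [-0.001, -0.504, -0.864]]
wrist_force: [0.1, 0.0, -1.6]
gripper_width: 0.299
```

```bash
python3 look.py 10; python3 fit.py 10
```

```text
11.2167 [ 0.6153 -0.1721  0.2362] [[-0.226, -0.841, 0.491], [-0.974, 0.196, -0.113], [-0.001, -0.504, -0.864]] 0.2992399256289633 [  2.2   7.9 -27.1  17.  -26.7 -28.6]
side 333 251
top 369 163
side 471
top 145
pos [ 0.6179 -0.1699  0.2345] rotvec [ 0.004 -0.008  0.003] sd [0.0003 0.0002 0.0002 0.0049 0.0116 0.0048] median res -0.043082642167196
bar-VP mm world [0.8 0.6 1.5]  in cam axes (x,y,z) [1.4 0.7 1. ]
ang z 0.014 ang x 0.008
bar-tcp in tool [-2.7 -0.9  2.6]
rotvec to go [0.    0.005 0.   ]  VP [ 0.617  -0.1705  0.2329] tcp-VP in mm [-1.8 -1.5  3.3]
```

>>> {"method": "apply_moves", "body": {
  "plan": [
    [[0,0,0,-0.02,0,0,0],[0,0,0,-0.01,0,0,0],[0,0,0,-0.01,0,0,0]]
  ]
}}

```text
time_s: 11.57
tcp_pos: [0.6151, -0.1716, 0.2359]
ee_rot: [[-0.225, -0.841, 0.492], [-0.974, 0.195, -0.113], [-0.001, -0.505, -0.863]]
wrist_force: [0.4, 0.4, -1.3]
gripper_width: 0.297
```

```bash
python3 look.py 11; python3 fit.py 11
python3 - <<'E'
from station import sense,capture,recognise
from h import *
s=sense(); print(s["joint_velocities"].round(2),s["tcp_pos"])
for n in ["side","top"]:
    c=pickle.load(open(n+"11.pkl","rb"))
    cv2.imwrite(f"pics/{n}11f.png",c["pixels"][:,:,::-1])
    for l in ["bar_red","bar_yellow","stub_cup","scraper"]:
        try:
            r=recognise(l,c)
            if r: print(n,l,round(r[0]["score"],2),(c["R"].T@(np.array(r[0]["at"])-c["t"])).round(3))
        except Exception as e: print(e)
E
```

```text
11.5667 [ 0.6151 -0.1716  0.2359] [[-0.225, -0.841, 0.492], [-0.974, 0.195, -0.113], [-0.001, -0.505, -0.863]] 0.29675370450403143 [  2.2   7.8 -27.2  17.2 -26.5 -28.7]
side 333 251
top 369 163
side 461
top 146
pos [ 0.6176 -0.1693  0.2341] rotvec [ 0.009 -0.003  0.006] sd [0.0003 0.0002 0.0002 0.0049 0.0117 0.0048] median res -0.058049055925536025
bar-VP mm world [0.5 1.2 1.2]  in cam axes (x,y,z) [0.8 1.2 0.9]
ang z 0.014 ang x 0.013
bar-tcp in tool [-2.8 -0.8  2.4]
rotvec to go [0.    0.006 0.   ]  VP [ 0.617  -0.1705  0.2329] tcp-VP in mm [-1.9 -1.2  2.8]
[-0.07  0.09  0.12 -0.01 -0.08  0.03] [ 0.61509036 -0.17167327  0.23576714]
side bar_red 0.52 [0.486 0.123 0.051]
side stub_cup 0.62 [0.703 0.039 0.018]
side scraper 0.67 [ 0.294 -0.169  0.002]
top bar_red 0.74 [0.502 0.132 0.055]
top bar_yellow 0.67 [0.526 0.197 0.056]
top stub_cup 0.75 [0.715 0.068 0.048]
top scraper 0.82 [ 0.273 -0.159  0.005]
```

View pics/side11.png

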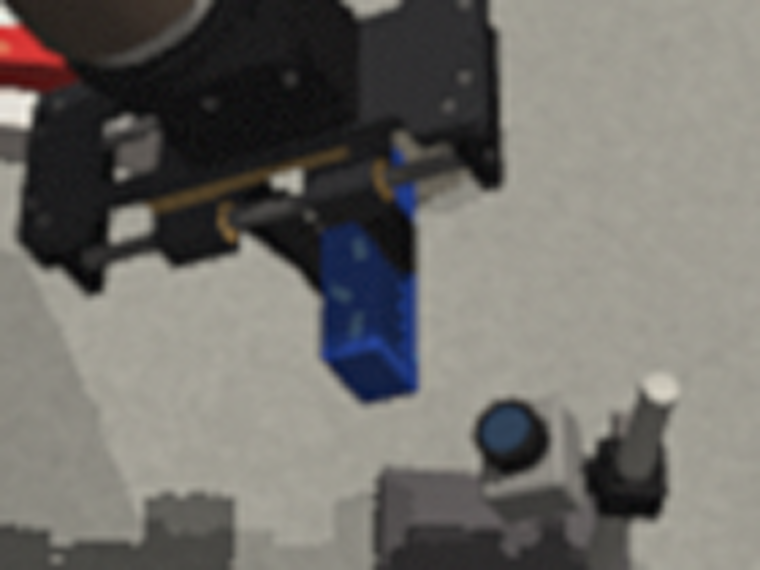

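```bash
ls pics
```

```text
side0.png
side0z.png
side1.png
side10.png
side11.png
side11f.png
side2.png
side3.png
side4.png
side5.png
side6.png
side7.png
side8.png
side9.png
side_headz.png
top0.png
top0z.png
top1.png
top10.png
top11.png
top11f.png
top2.png
top3.png
top4.png
top5.png
top6.png
top7.png
top8.png
top9.png
top_headz.png
```

The bar is held 120 mm from the lens and across the view, about 2 mm from the view point and still. The other things are where they were, within what can be seen of them past the arm. Handing in.

```bash
python3 -c "
from station import finish_job; print(finish_job())"
```

```text
the job is handed in; nothing more can be done
None
```

I lifted the blue bar out of the mould's left cavity and handed the job in with it held in the gripper in front of the inspection camera. No verdict was reported.

**Position and hold:** in my last check the bar's underside was about 2 mm from the view point. Its tilt and its long side were each within 0.014 rad. The joints were practically still, and the jaws read 26 mm, which matches the bar's width. These numbers rest on my camera measurement of the lens and stand, good to about 2–3 mm.

**One failed grasp:** the first close missed because the gripper is really about 27 mm shorter along the tool than the reported tool position says. The fingers shut just above the bar without touching anything. I measured the offset in the pictures and the second grasp held. The final position was checked on the bar itself.

**Other objects:** nothing I saw suggests the other bars, cup or scraper were touched.
- **Yellow bar:** within 3 mm of its starting estimate in the last top view.
- **Red bar, cup and scraper:** their final estimates differed from the start by up to about 21–45 mm in one view or the other. I put this down to the arm partly hiding the bar and cup, and to recognition error for the scraper. The arm never came near the cup or scraper, but I could not check any of the three more closely.

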